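# Send a rack-upright offcut down the returns chute

## Task

On the raised metal ledge lies a short dark rectangular tube offcut. Keeping it down on the ledge, push it back until its long side lies flat against the upright fence, wherever that has been clamped, and hold it pressed there gently for a moment; then slide it along the fence, still square, and off the open end of the ledge so that it drops through the chute and comes to rest in the catch tray. Be gentle, as the thin fence bends easily, and leave the other things where they are.

Things in the scene. Friction and masses are not known exactly. Their poses are not given: they have to be found in the camera images.
- station: Fixed drop station: aluminium ledge with a fence, steel chute at one end, catch tray below. Place and heading vary. Origin on the bench; z up, +x across the ledge towards the fence, +y along the ledge towards the chute. In this frame the flat ledge top is at z = 150 mm, from x = -95 (open front edge) to 75 mm (behind the fence) and from y = -245 to 100 mm (open end over the chute).
- offcut: The part: dark steel rectangular tube with black end caps, 40 mm wide (its x), 80 mm long (its y), 25 mm high (z), 0.2 to 0.4 kg, loose on the ledge, up to 20 degrees askew, 15 to 85 mm short of the fence, its y roughly along the ledge. Origin: centre of its underside. It takes 1 to 6 N to slide it.
- ledge_end (a point): Point on the ledge top at its open end, in line with the middle of the chute mouth. Chute side walls, 18 mm higher than the ledge, start 4 mm beyond it, 75 mm apart (station x = -14 to 61 mm). A steel slope falls from 20 mm below the ledge to the tray, steep, then flatter; a cross plate 130 mm beyond stops overshooting.
- fence_clamp (a point): Fixed point on the ledge top amid the fence's setting range (station x = 45 mm). The fence is a thin upright steel sheet along station y, the ledge's full length, 28 mm high. Its front face is clamped up to 12 mm before or behind this point, anew each time; no pose tells where, so feel for it. It flexes back 1 mm per 10 N: 10 N presses the offcut flat, 15 N bends it.
- tray_middle (a point): Middle of the catch tray's inner floor. The tray is 130 mm (station x) by 200 mm (station y) outside, walls 35 mm high and 4 mm thick; the chute ends in it.
- collar: Bystander: black plastic ring 34 mm wide, 16 mm high, lying on the ledge at the end away from the chute. Origin: centre of its underside.
- caster: Bystander: small rubber-tyred rack caster, 78 mm high, standing wheel-up on its 60 x 50 mm plate.
- tub: Bystander: white plastic tub, 90 mm wide, 70 mm high, on the bench.
- wrench: Bystander: steel wrench lying on the bench.
- screwdriver: Bystander: screwdriver lying on the bench.
- cakebox: Bystander: white carton 120 x 120 x 70 mm on the bench.
- jar: Bystander: clear jar 70 mm wide, 100 mm high, on the bench.
Not all that is in view belongs to the job. Of the things shaped like the offcut, the steel one is meant.

How it is judged:
By the outcome, as a careful person would: the job done as asked, in the order asked, and still so for the second after the job is handed in, with the robot touching nothing.
It also fails if it takes over 58 s, if anything falls off the work surface, if the arm or the gripper's body presses on something with over 40 N, if the wrist force passes 120 N, or if a joint passes its speed limit or range.

## Robot

A 6-joint arm with a two-finger parallel gripper is mounted at the origin on the work surface. World frame = base frame: x ahead of the robot, y to its left, z up, the work surface at z = 0. Lengths are in m, angles in rad, forces in N, time in s.
With the tool pointing down it reaches from about 0.25 to 0.775 m from the base axis. Payload 8.9 kg.
Tool frame: the origin (TCP) lies at the very end of the fingers, on their centre line; the grasp point (between the pads) lies 19 mm behind it; y points along the fingers, x is the direction in which the jaws open and shut, and the axes are right-handed (so a half turn about y gives the same grasp; the last joint's range is limited). The gripper opens to 85 mm and grips with 20 to 120 N. Pads are 22 mm wide; open, the fingers measure 114 mm over their backs; the gripper's body (76 mm by 85 mm) begins 54 mm behind the grasp point. The pads swing forward as they close: fully open they stand 13 mm farther back than shut.
Start: joints at [1.191, 0.291, -0.153, 1.127, 0, 1.431], TCP at [0.125, 0.51, 0.231] pointing down, gripper open.
Joint ranges: [-2.52, 2.52], [-0.91, 1.74], [-1.3, 1.37], [-1.96, 2.02], [-1.52, 1.47], [-3.14, 3.14]. Speed limits (rad/s): [2.22, 2.22, 2.79, 3.14, 3.14, 3.14].

## Interface

Orientations are given as a unit quaternion [x, y, z, w].
In Python, from rig import env gives the robot as it stands.
- The arm moves only by the tool move_arm, never from a script. Its argument "deltas" is a list of rows, each a list of 7 numbers: the gripper's target within -1 to 1 (fully open at 1, half-way at 0, shut at -1), then the shift along the tool's x, y, z in m, then the turn, a rotation vector about the tool's x, y, z in degrees. A call has 1 to 10 rows; each row is the pose to reach, as a shift and turn from the pose commanded when the call began, along the tool's axes at that moment; what a row does not reach only later rows make up. A row lasts 1/10 s, in which the tool goes at most 50 mm and 8.59 degrees, less where a joint would pass 70% of its speed; a pose out of reach is approached as far as the arm can. A call with a gripper value outside its range is refused whole. The fingers move at their own pace and stop on an object; the grip force is fixed at half the most. Time passes only in rows, so rows that repeat a pose let the fingers close. It gives the time, the measured TCP pose, the force and the opening at its end, in the units of the state.
- env.get_state(): the state, without advancing time (a new reading comes with each control period).
- env.grab_frame(name): name is "scene" or "top" or "wrist"; returns a dict with "color" (400x640x3 uint8, blue, green, red), "K" (3x3 intrinsics, pixels), "R" (3x3) and "t" (3): a world point X has camera coordinates R X + t; the wrist camera has in their place "mount" (4x4, takes a point from camera to tool coordinates, whose origin is the TCP and whose axes are the tool frame's). Camera axes: x right, y down, z forward; pixel columns grow to the right and rows downward; lengths in m; the calibration is good to about 2 mm. A picture is of the moment at which its call begins: read the wrist's pose just before it. There is no depth.
- env.finish_job(): hands the job in, once; it reports no verdict.
Trained networks look in a picture, given as the dict that the camera call returned (one of the last four; its "shot" number tells which), for a name from the list of things; names that differ only in an ending like _2 or _b are one class to them, and where a whole thing is asked for, a point or a joint stands for the part that bears it (a point fixed in the world has none). Each returns a list of dicts, best first, with "score" (0 to 1); they miss things now and then, are a little off and sometimes report something else, mostly with a low value. They report only what shows in the picture. A call takes as long as a camera call. They do not tell look-alikes from the thing itself.
- env.boxes_of(label, picture): "at" ([row, column] in pixels, amid what is visible of it).
- env.place_of(label, picture): "at" ([row, column] in pixels: a listed point, or the origin of a listed thing).
The state is a dict: "clock": time; "joint_positions": joint angles; "qd": joint speeds; "tau": joint torques, N m; "position": TCP position; "tool_rot": TCP orientation; "force": force on the tool from outside, world axes, zero at the start; "wrist_torque": the same for the moment, N m; "grip_width": opening from 0.0 (shut) to 1.0 (fully open).
Only numpy, scipy, OpenCV 4.12 (cv2) and the standard library are available. Lean on these libraries where they do the work, as an engineer would, in place of code of your own. Each camera call takes 0.05 s, during which the arm holds its last target.

## Working session

There is one attempt and no reset: what is moved stays moved. The work goes in short steps, Python scripts to look and compute and a tool call to move; the robot and the scene stay as the last step left them, time stands still between calls to the robot, and variables do not carry over. Pictures are saved under pics/ and viewed, and the job is handed in when it is done.

Besides the shell and the picture viewer there is one more tool, called after ">>>" by a JSON object that holds its "name" and its "arguments". move_arm: Moves the arm, as the interface text tells. Its arguments: {"type":"object","properties":{"deltas":{"type":"array"}},"required":["deltas"]}

```bash
ls; mkdir -p pics; cat > h.py <<'E'
import numpy as np, cv2
from rig import env
from scipy.spatial.transform import Rotation as Rn
def camRt(p,st=None):
    if 'R' in p and p['R'] is not None: return np.array(p['R']),np.array(p['t'])
    T=np.eye(4);T[:3,:3]=Rn.from_quat(st['tool_rot']).as_matrix();T[:3,3]=st['position']
    W=T@np.array(p['mount']); R=W[:3,:3].T; return R,-R@W[:3,3]
def onplane(p,rc,z,st=None):
    R,t=camRt(p,st);K=np.array(p['K']);d=R.T@np.linalg.solve(K,[rc[1],rc[0],1.]);c=-R.T@t
    return c+d*(z-c[2])/d[2]
def proj(p,X,st=None):
    R,t=camRt(p,st);x=np.array(p['K'])@(R@np.array(X)+t);return x[1]/x[2],x[0]/x[2]
E
python3 - <<'E'
from h import *
s=env.get_state();print(s)
for n in ["scene","top","wrist"]:
    p=env.grab_frame(n);cv2.imwrite(f"pics/{n}0.png",p['color'])
    print(n,[ (k,np.array(p[k]).round(3).tolist()) for k in p if k not in('color',)])
    for l in ["offcut","station","ledge_end","fence_clamp","tray_middle","collar","caster"]:
        r=env.place_of(l,p)
        print(l,[(np.round(q['at']).tolist(),round(q['score'],2)) for q in r[:3]])
E
```

```text
pics
{'clock': 0.0, 'joint_positions': array([ 1.19070120e+00,  2.91278543e-01, -1.54080435e-01,  1.12671053e+00,
       -1.36278316e-05,  1.43150520e+00]), 'qd': array([ 0.0017318 , -0.00107927,  0.00072314,  0.00014647, -0.00010198,
        0.00095232]), 'tau': array([-2.96026490e-03, -5.37140107e+01,  3.31378055e+01,  1.56505901e-02,
       -5.30278157e-04,  5.60525962e-06]), 'position': array([0.12504299, 0.50946006, 0.23075034]), 'tool_rot': array([ 0.55666581,  0.43593754, -0.43671141, -0.5562057 ]), 'force': array([0.19889234, 0.0547277 , 0.40959241]), 'wrist_torque': array([-0.01986872, -0.01705086, -0.00267031]), 'grip_width': 0.9987510951814537}
scene [('K', [[493.318, 0.0, 315.668], [0.0, 493.318, 198.497], [0.0, 0.0, 1.0]]), ('R', [[0.685, 0.728, 0.013], [0.621, -0.575, -0.533], [-0.381, 0.373, -0.846]]), ('t', [-0.378, -0.257, 1.813]), ('shot', 1)]
offcut [([199.0, 322.0], 0.96), ([199.0, 290.0], 0.54), ([179.0, 348.0], 0.54)]
station [([230.0, 336.0], 0.63), ([236.0, 276.0], 0.34)]
ledge_end [([191.0, 371.0], 0.68)]
fence_clamp [([231.0, 330.0], 0.57)]
tray_middle [([19
[... 270 characters left out ...]
('t', [0.057, 0.514, 1.578]), ('shot', 2)]
offcut [([212.0, 282.0], 0.89), ([226.0, 345.0], 0.79), ([172.0, 346.0], 0.73)]
station [([177.0, 336.0], 0.9), ([162.0, 477.0], 0.71)]
ledge_end [([155.0, 305.0], 0.62)]
fence_clamp [([152.0, 361.0], 0.69)]
tray_middle [([165.0, 258.0], 0.92)]
collar [([175.0, 408.0], 0.52), ([156.0, 305.0], 0.44)]
caster [([245.0, 237.0], 0.69)]
wrist [('K', [[309.846, 0.0, 321.493], [0.0, 309.846, 198.935], [0.0, 0.0, 1.0]]), ('mount', [[1.0, -0.001, 0.0, 0.0], [-0.001, -0.31, 0.951, -0.142], [-0.001, -0.951, -0.31, 0.079], [0.0, 0.0, 0.0, 1.0]]), ('shot', 3)]
offcut []
station []
ledge_end []
fence_clamp []
tray_middle []
collar []
caster [([347.0, 266.0], 0.9)]
```

```bash
python3 - <<'E'
import cv2
a=cv2.imread('pics/scene0.png')[100:300,180:480];cv2.imwrite('pics/scene0c.png',cv2.resize(a,(798,532),interpolation=cv2.INTER_CUBIC))
a=cv2.imread('pics/top0.png')[110:290,200:470];cv2.imwrite('pics/top0c.png',cv2.resize(a,(798,532),interpolation=cv2.INTER_CUBIC))
E
```

```text
(no output)
```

View pics/scene0c.png

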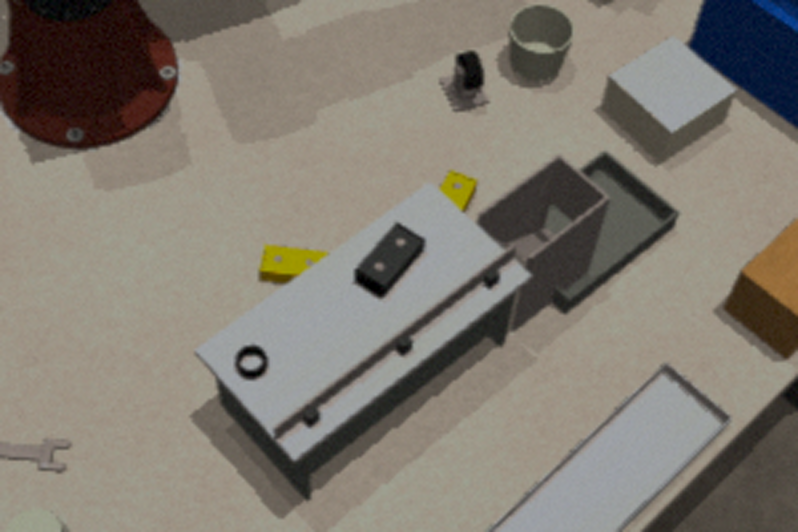

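View pics/top0c.png

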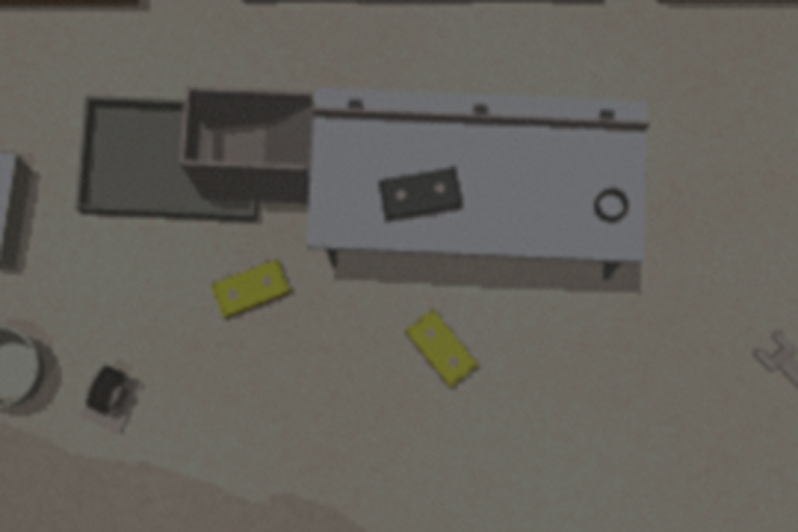

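View pics/wrist0.png

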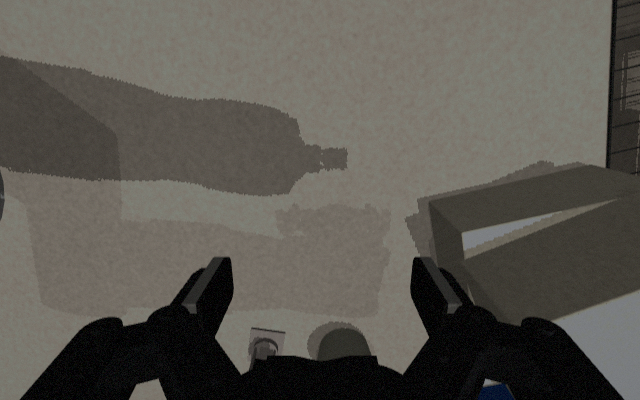

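View pics/top0.png

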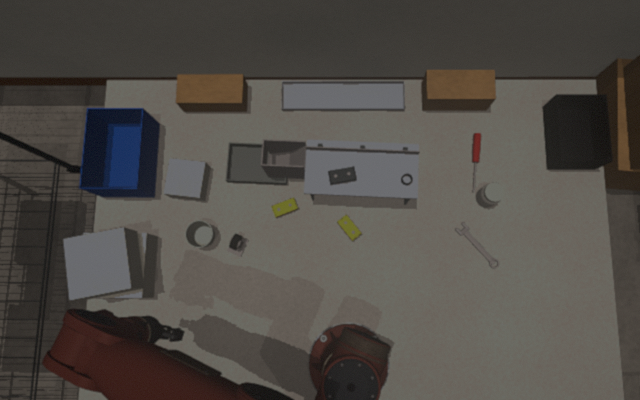

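The dark offcut is on the ledge at about (175, 343) in the top view. The yellow ones on the bench are look-alikes. The chute is to the left (+y) and the fence runs along the far side. Next I fit the station and offcut poses.

```bash
cat > fit.py <<'E'
from h import *
from scipy.optimize import least_squares
P={n:env.grab_frame(n) for n in["top","scene"]}
top=lambda u,v:(110+v/2.956,200+u/2.956)
sc=lambda u,v:(100+v/2.66,180+u/2.66)
st=[([75,100],top(314,90),sc(530,268)),([-95,100],top(308,246),sc(430,185)),([-95,-245],top(642,261),sc(197,352)),([75,-245],top(648,103),sc(295,460))]
def W(a,xy,z): 
    c,s=np.cos(a[2]),np.sin(a[2]);x,y=np.array(xy)/1000;return [a[0]+c*x-s*y,a[1]+s*x+c*y,z]
def res(a,z,L):
    r=[]
    for xy,t,s in L:
        r+=list(np.subtract(proj(P['top'],W(a,xy,z)),t))+list(np.subtract(proj(P['scene'],W(a,xy,z)),s))
    return r
f=least_squares(res,[.55,0,0],args=(.15,st));print('station',f.x.round(4),np.degrees(f.x[2]),np.round(f.fun,1))
oc=[([20,40],top(378,182),sc(425,237)),([20,-40],top(456,167),sc(384,290)),([-20,-40],top(463,208),sc(357,268)),([-20,40],top(387,221),sc(398,224))]
g=least_squares(res,[.5,0,0],args=(.175,oc));print('offcut',g.x.round(4),np.degrees(g.x[2]),np.round(g.fun,1))
c,s=np.cos(f.x[2]),np.sin(f.x[2]);d=g.x[:2]-f.x[:2];print('offcut in station mm',1000*np.array([c*d[0]+s*d[1],-s*d[0]+c*d[1]]),np.degrees(g.x[2]-f.x[2]))
for l in ["station","ledge_end","fence_clamp"]:
  for n in P:
    for q in env.place_of(l,P[n])[:1]:
      X=onplane(P[n],q['at'],0 if l=='station' else .15);d=X[:2]-f.x[:2];print(l,n,X.round(3),1000*np.array([c*d[0]+s*d[1],-s*d[0]+c*d[1]]).round(4))
E
python3 fit.py
```

```text
station [ 0.6077  0.0345 -0.0333] -1.9077379110507546 [-0.8 -0.1  2.   0.1  0.4 -0.9 -1.8 -1.  -0.4  0.2 -0.7 -1.4 -1.3 -1.2
  0.1 -0.4]
offcut [0.5694 0.0214 0.1884] 10.797345842760723 [-0.8 -0.4  0.5 -0.6 -0.5 -0.7 -0.9 -0.8 -1.6 -0.5  0.4 -1.8 -1.2 -1.1
 -1.2 -1.5]
offcut in station mm [-37.81438741 -14.37291899] 12.705083753811477
station top [0.615 0.031 0.   ] [ 7.1 -3.4]
station scene [0.614 0.029 0.   ] [ 6.5 -5. ]
ledge_end top [0.637 0.132 0.15 ] [26.1 98.2]
ledge_end scene [0.631 0.141 0.15 ] [ 20.  106.8]
fence_clamp top [ 0.647 -0.04   0.15 ] [ 42.2 -73.2]
fence_clamp scene [ 0.647 -0.037  0.15 ] [ 41.5 -70.6]
```

```bash
cat >> h.py <<'E'
S=np.array([.6077,.0345,-.0333])
def s2w(x,y,z):
    c,s=np.cos(S[2]),np.sin(S[2]);return np.array([S[0]+(c*x-s*y)/1000,S[1]+(s*x+c*y)/1000,z/1000])
def w2s(X):
    c,s=np.cos(S[2]),np.sin(S[2]);d=np.array(X[:2])-S[:2];return np.array([(c*d[0]+s*d[1])*1000,(-s*d[0]+c*d[1])*1000,X[2]*1000])
def delta(T,xdir,st=None):
    """T: station mm ; xdir +-1: tool x along station +-y. shift in current tool axes, rotvec deg"""
    st=st or env.get_state();R0=Rn.from_quat(st['tool_rot'])
    c,s=np.cos(S[2]),np.sin(S[2]);tx=xdir*np.array([-s,c,0]);ty=np.array([0,0,-1.]);R1=np.column_stack([tx,ty,np.cross(tx,ty)])
    return R0.inv().apply(s2w(*T)-st['position']).round(4),(R0.inv()*Rn.from_matrix(R1)).as_rotvec(degrees=True).round(2)
E
python3 - <<'E'
from h import *
s=env.get_state();print(s['clock'],Rn.from_quat(s['tool_rot']).as_matrix().round(3),w2s(s['position']))
for d in(1,-1): print(delta([-90,-14,231],d))
E
```

```text
1.6 [[ 0.238  0.    -0.971]
 [ 0.971  0.     0.238]
 [ 0.    -1.    -0.   ]] [-498.0780967   459.04182633  231.30442816]
(array([-3.788e-01,  3.000e-04, -4.968e-01]), array([  0.  , -11.89,   0.  ]))
(array([-3.788e-01,  3.000e-04, -4.968e-01]), array([ -0.  , 168.11,   0.  ]))
```

>>> {"name": "move_arm", "arguments": {"deltas": [[0, -0.038, 0, -0.05, 0, -1.2, 0], [0, -0.076, 0, -0.1, 0, -2.4, 0], [0, -0.114, 0, -0.149, 0, -3.6, 0], [0, -0.152, 0, -0.199, 0, -4.8, 0], [0, -0.19, 0, -0.248, 0, -6, 0], [0, -0.228, 0, -0.298, 0, -7.2, 0], [0, -0.266, 0, -0.348, 0, -8.4, 0], [0, -0.304, 0, -0.398, 0, -9.6, 0], [0, -0.342, 0, -0.447, 0, -10.8, 0], [0, -0.379, 0, -0.497, 0, -11.89, 0]]}}

```text
clock: 2.6
position: [0.4398, 0.1184, 0.2316]
tool_rot: [0.508, 0.492, -0.492, -0.508]
force: [0.6, 1.8, 0.9]
grip_width: 0.502
```

```bash
python3 - <<'E'
from h import *
s=env.get_state();print(s['clock'],w2s(s['position']),s['force'],s['grip_width'],s['joint_positions'].round(2));print(delta([-100,-14,231],1))
E
```

```text
2.6 [-170.64878297   78.25545567  231.57722323] [0.56486216 1.77835845 0.8515227 ] 0.5018146787868378 [ 0.1   0.16 -0.33  1.09  0.    0.13]
(array([-0.0923,  0.0006, -0.0706]), array([0.04, 0.04, 0.02]))
```

>>> {"name": "move_arm", "arguments": {"deltas": [[0, -0.035, 0, -0.025, 0, 0, 0], [0, -0.065, 0, -0.05, 0, 0, 0], [0, -0.092, 0, -0.07, 0, 0, 0], [0, -0.092, 0, -0.07, 0, 0, 0], [0, -0.092, 0, -0.07, 0, 0, 0]]}}

```text
clock: 3.1
position: [0.5054, 0.0257, 0.231]
tool_rot: [-0.508, -0.491, 0.491, 0.509]
force: [-0.2, 1.0, -0.1]
grip_width: 0.501
```

```bash
python3 - <<'E'
from h import *
s=env.get_state();print(s['clock'],w2s(s['position']),s['force'],s['grip_width'],delta([-100,-14,231],1))
p=env.grab_frame('wrist');im=p['color'].copy()
for x,y in [(-95,100),(-95,-245),(75,100),(75,-245),(45,-70),(45,100),(45,-100)]:
    r=proj(p,s2w(x,y,150),s);print(x,y,np.round(r))
    cv2.circle(im,(int(r[1]),int(r[0])),4,(0,0,255),1)
for x,y in [(20,40),(20,-40),(-20,-40),(-20,40)]:
    a=np.radians(10.8);X=[.5694+(np.cos(a)*x-np.sin(a)*y)/1000,.0214+(np.sin(a)*x+np.cos(a)*y)/1000,.175]
    r=proj(p,X,s);cv2.circle(im,(int(r[1]),int(r[0])),4,(0,255,0),1)
cv2.imwrite('pics/w1.png',im)
E
```

```text
3.1 [-101.93460355  -12.1860393   231.00136917] [-0.16034275  1.00373861 -0.08572644] 0.5014846533682711 (array([-0.0018, -0.    , -0.0019]), array([-0.05, -0.09,  0.02]))
-95 100 [215. 467.]
-95 -245 [216.  18.]
75 100 [385. 441.]
75 -245 [386.  73.]
45 -70 [360. 258.]
45 100 [359. 445.]
45 -100 [360. 225.]
```

View pics/w1.png

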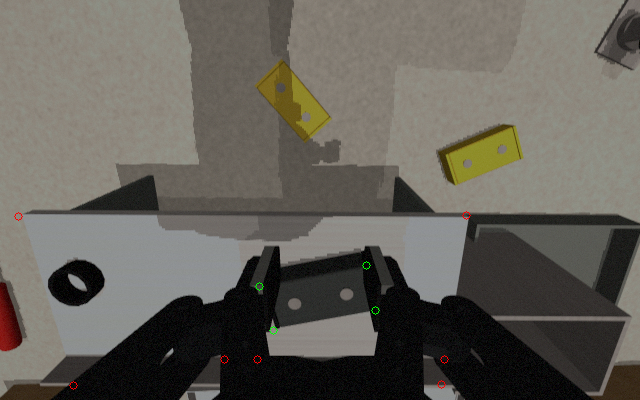

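The wrist view agrees with the station fit to about 3 mm. The finger gap straddles the offcut's length, and there is clear room in front of it to descend.

>>> {"name": "move_arm", "arguments": {"deltas": [[0, -0.001, 0.03, 0, 0, 0, 0], [0, -0.002, 0.06, 0, 0, 0, 0], [0, -0.002, 0.075, 0, 0, 0, 0], [0, -0.002, 0.075, 0, 0, 0, 0], [0, -0.002, 0.075, -0.01, 0, 0, 0], [0, -0.002, 0.075, -0.02, 0, 0, 0], [0, -0.002, 0.075, -0.026, 0, 0, 0], [0, -0.002, 0.075, -0.032, 0, 0, 0], [0, -0.002, 0.075, -0.038, 0, 0, 0], [0, -0.002, 0.075, -0.042, 0, 0, 0]]}}

```text
clock: 4.15
position: [0.5479, 0.0226, 0.1563]
tool_rot: [-0.508, -0.492, 0.492, 0.508]
force: [-2.6, 0.4, 2.1]
grip_width: 0.5
```

```bash
python3 - <<'E'
from h import *
s=env.get_state();print(s['clock'],w2s(s['position']),s['force'],s['grip_width'],delta([-60,-14,156],1))
p=env.grab_frame('wrist');cv2.imwrite('pics/w2.png',p['color'])
E
```

```text
4.15 [-59.40316493 -13.83634728 156.32611858] [-2.61141176  0.44068509  2.06690121] 0.49963125842424644 (array([-0.0002,  0.0003,  0.0006]), array([-0.02, -0.  ,  0.  ]))
```

View pics/w2.png

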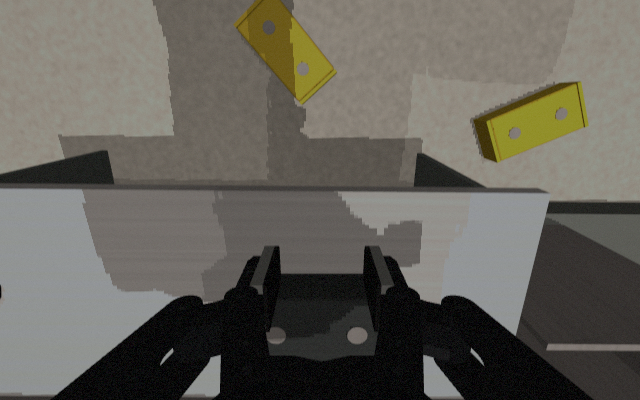

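The offcut has squared up against both fingers, at about 2.6 N of sliding force. I'll keep going.

>>> {"name": "move_arm", "arguments": {"deltas": [[0, 0, 0, -0.005, 0, 0, 0], [0, 0, 0, -0.01, 0, 0, 0], [0, 0, 0, -0.015, 0, 0, 0], [0, 0, 0, -0.02, 0, 0, 0], [0, 0, 0, -0.025, 0, 0, 0], [0, 0, 0, -0.03, 0, 0, 0], [0, 0, 0, -0.033, 0, 0, 0]]}}

```text
clock: 4.9
position: [0.581, 0.0215, 0.1562]
tool_rot: [0.508, 0.492, -0.492, -0.508]
force: [-1.4, 0.1, -0.7]
grip_width: 0.502
```

```bash
python3 - <<'E'
from h import *
s=env.get_state();print(s['clock'],w2s(s['position']),s['force'],s['wrist_torque'])
p=env.grab_frame('wrist');cv2.imwrite('pics/w3.png',p['color'])
E
```

```text
4.9 [-26.257772   -13.85969862 156.2482379 ] [-1.36631496  0.07660044 -0.68654681] [ 0.0396268   0.3980238  -0.00203738]
```

View pics/w3.png

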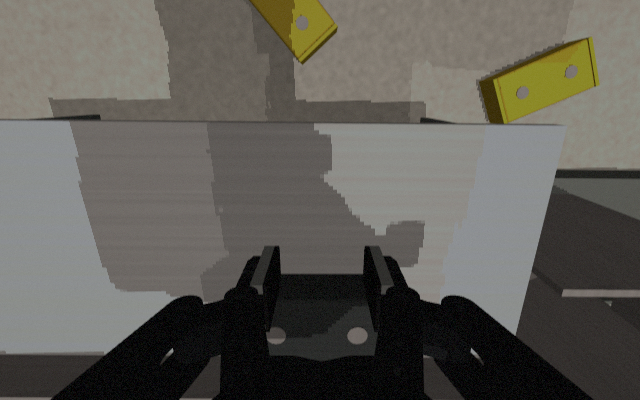

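```bash
python3 - <<'E'
from h import *
s=env.get_state();p=env.grab_frame('wrist')
for c in(50,100,480,500):
    col=p['color'][:,c].mean(axis=1);print(c,col[335:372].astype(int).tolist())
for r in(345,350,352,355): print(r,w2s(onplane(p,(r,60),.15,s)))
print(w2s(onplane(p,(120,60),.15,s)))
E
```

```text
50 [139, 141, 140, 140, 140, 139, 140, 143, 142, 141, 143, 141, 142, 140, 141, 141, 121, 101, 93, 69, 44, 51, 44, 49, 48, 48, 47, 46, 49, 45, 46, 43, 51, 45, 48, 48, 48]
100 [140, 142, 138, 140, 140, 141, 141, 140, 140, 141, 142, 143, 141, 141, 143, 119, 99, 99, 98, 73, 53, 46, 49, 32, 15, 3, 8, 0, 7, 2, 7, 17, 14, 12, 6, 5, 9]
480 [7, 13, 6, 9, 0, 13, 7, 10, 8, 5, 5, 8, 15, 4, 2, 6, 12, 7, 18, 0, 2, 6, 7, 41, 45, 50, 48, 25, 7, 2, 9, 18, 5, 0, 1, 9, 13]
500 [16, 0, 0, 3, 3, 13, 9, 6, 0, 13, 14, 8, 6, 16, 0, 13, 10, 3, 10, 13, 9, 9, 3, 5, 13, 5, 2, 12, 15, 12, 21, 4, 18, 0, 15, 4, 7]
345 [  34.05135035 -168.5892473   150.        ]
350 [  37.75767325 -169.56276816  150.        ]
352 [  39.25324202 -169.95560155  150.        ]
355 [  41.51074237 -170.5485676   150.        ]
[ -95.41251484 -134.58363674  150.        ]
```

>>> {"name": "move_arm", "arguments": {"deltas": [[0, 0, 0, -0.002, 0, 0, 0], [0, 0, 0, -0.004, 0, 0, 0], [0, 0, 0, -0.006, 0, 0, 0], [0, 0, 0, -0.006, 0, 0, 0]]}}

```text
clock: 5.4
position: [0.5868, 0.0213, 0.1564]
tool_rot: [0.508, 0.492, -0.492, -0.508]
force: [-0.6, 0.4, 0.9]
grip_width: 0.494
```

The image puts the fence face at about x = 39–41 mm, so contact should come at a tool x of about -11. I'll go slowly from here.

>>> {"name": "move_arm", "arguments": {"deltas": [[0, 0, 0, -0.001, 0, 0, 0], [0, 0, 0, -0.002, 0, 0, 0], [0, 0, 0, -0.003, 0, 0, 0], [0, 0, 0, -0.004, 0, 0, 0], [0, 0, 0, -0.004, 0, 0, 0]]}}

```text
clock: 5.9
position: [0.5906, 0.0212, 0.1563]
tool_rot: [0.508, 0.492, -0.492, -0.508]
force: [-1.4, 0.7, 1.0]
grip_width: 0.502
```

>>> {"name": "move_arm", "arguments": {"deltas": [[0, 0, 0, -0.0005, 0, 0, 0], [0, 0, 0, -0.001, 0, 0, 0], [0, 0, 0, -0.0015, 0, 0, 0]]}}

```text
clock: 6.2
position: [0.5919, 0.0212, 0.1563]
tool_rot: [-0.508, -0.492, 0.492, 0.508]
force: [-3.0, -0.3, 3.0]
grip_width: 0.502
```

>>> {"name": "move_arm", "arguments": {"deltas": [[0, 0, 0, -0.0005, 0, 0, 0], [0, 0, 0, -0.001, 0, 0, 0]]}}

```text
clock: 6.4
position: [0.593, 0.0211, 0.1563]
tool_rot: [-0.508, -0.492, 0.492, 0.508]
force: [-2.7, 0.1, 3.1]
grip_width: 0.5
```

>>> {"name": "move_arm", "arguments": {"deltas": [[0, 0, 0, -0.0005, 0, 0, 0], [0, 0, 0, -0.001, 0, 0, 0]]}}

```text
clock: 6.6
position: [0.594, 0.0211, 0.1563]
tool_rot: [-0.508, -0.492, 0.492, 0.508]
force: [-3.2, 0.4, 1.9]
grip_width: 0.498
```

>>> {"name": "move_arm", "arguments": {"deltas": [[0, 0, 0, -0.0005, 0, 0, 0], [0, 0, 0, -0.001, 0, 0, 0]]}}

```text
clock: 6.8
position: [0.595, 0.0211, 0.1563]
tool_rot: [-0.508, -0.492, 0.492, 0.508]
force: [-3.4, -0.8, 2.0]
grip_width: 0.501
```

>>> {"name": "move_arm", "arguments": {"deltas": [[0, 0, 0, -0.0005, 0, 0, 0]]}}

```text
clock: 6.9
position: [0.5955, 0.0211, 0.1563]
tool_rot: [0.508, 0.492, -0.492, -0.508]
force: [-2.9, -0.3, 3.1]
grip_width: 0.5
```

>>> {"name": "move_arm", "arguments": {"deltas": [[0, 0, 0, -0.0005, 0, 0, 0]]}}

```text
clock: 7.0
position: [0.596, 0.021, 0.1563]
tool_rot: [-0.508, -0.492, 0.492, 0.508]
force: [-2.5, -0.3, 2.7]
grip_width: 0.501
```

>>> {"name": "move_arm", "arguments": {"deltas": [[0, 0, 0, -0.0005, 0, 0, 0], [0, 0, 0, -0.001, 0, 0, 0]]}}

```text
clock: 7.2
position: [0.597, 0.021, 0.1563]
tool_rot: [0.508, 0.492, -0.492, -0.508]
force: [-3.4, 0.1, 2.1]
grip_width: 0.503
```

>>> {"name": "move_arm", "arguments": {"deltas": [[0, 0, 0, -0.0005, 0, 0, 0]]}}

```text
clock: 7.3
position: [0.5975, 0.021, 0.1563]
tool_rot: [0.508, 0.492, -0.492, -0.508]
force: [-3.4, -0.5, 1.6]
grip_width: 0.501
```

```bash
python3 - <<'E'
from h import *
s=env.get_state();print(s['clock'],w2s(s['position']),s['force'],s['wrist_torque'])
p=env.grab_frame('wrist');cv2.imwrite('pics/w4.png',p['color'])
p=env.grab_frame('top');a=p['color'][130:200,280:430];cv2.imwrite('pics/t4.png',cv2.resize(a,(795,371),interpolation=cv2.INTER_CUBIC))
E
```

```text
7.3 [ -9.72852988 -13.83440502 156.29886793] [-3.37689474 -0.54288871  1.63269598] [0.03382291 0.63333062 0.03745049]
```

View pics/w4.png

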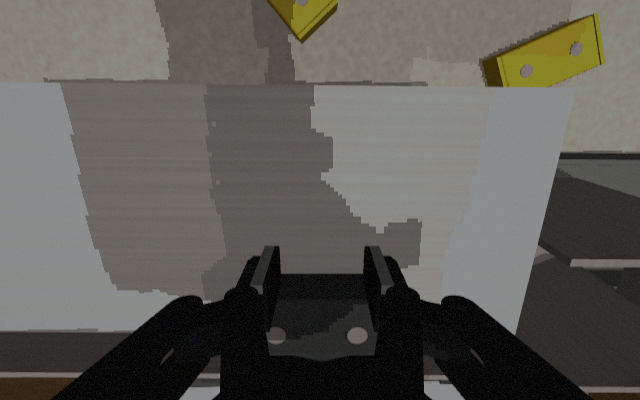

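View pics/t4.png

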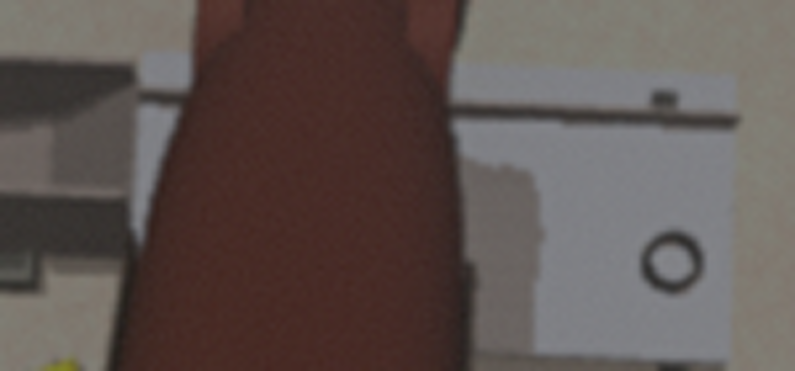

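```bash
python3 - <<'E'
from h import *
s=env.get_state();p=env.grab_frame('wrist')
for c in(30,60,100):
    col=p['color'][:,c].mean(axis=1);print(c,col[320:345].astype(int).tolist())
for r in(329,331,333): print(r,w2s(onplane(p,(r,60),.15,s)))
for r,c in((269,281),(269,363),(274,320)): print(w2s(onplane(p,(r,c),.175,s)))
E
```

```text
30 [139, 139, 139, 140, 137, 138, 137, 137, 136, 120, 99, 86, 60, 45, 44, 46, 50, 46, 42, 46, 49, 48, 49, 44, 47]
60 [136, 141, 140, 140, 139, 141, 137, 137, 138, 120, 99, 88, 66, 51, 44, 45, 43, 46, 46, 54, 42, 45, 47, 48, 47]
100 [139, 140, 139, 141, 139, 138, 139, 136, 137, 140, 138, 117, 69, 44, 45, 44, 48, 47, 50, 50, 50, 47, 46, 48, 43]
329 [  38.79280532 -165.52639622  150.        ]
331 [  40.21223842 -165.89882744  150.        ]
333 [  41.63863037 -166.27308453  150.        ]
[-15.57647997 -31.79699384 175.        ]
[-15.53886528   5.11154718 175.        ]
[-12.98803743 -14.25018053 175.        ]
```

>>> {"name": "move_arm", "arguments": {"deltas": [[0, 0, 0, -0.0005, 0, 0, 0]]}}

```text
clock: 7.55
position: [0.5979, 0.021, 0.1563]
tool_rot: [-0.508, -0.492, 0.492, 0.508]
force: [-2.4, -0.1, 1.9]
grip_width: 0.501
```

>>> {"name": "move_arm", "arguments": {"deltas": [[0, 0, 0, -0.0005, 0, 0, 0]]}}

```text
clock: 7.65
position: [0.5984, 0.0209, 0.1563]
tool_rot: [-0.508, -0.492, 0.492, 0.508]
force: [-2.6, -0.4, 1.6]
grip_width: 0.5
```

>>> {"name": "move_arm", "arguments": {"deltas": [[0, 0, 0, -0.0005, 0, 0, 0]]}}

```text
clock: 7.75
position: [0.5989, 0.021, 0.1563]
tool_rot: [-0.508, -0.492, 0.492, 0.508]
force: [-4.4, 0.6, 3.9]
grip_width: 0.502
```

Resistance is starting to rise, close to where the image predicted contact. I'll use finer steps.

>>> {"name": "move_arm", "arguments": {"deltas": [[0, 0, 0, -0.0003, 0, 0, 0]]}}

```text
clock: 7.85
position: [0.5989, 0.021, 0.1563]
tool_rot: [-0.508, -0.491, 0.492, 0.508]
force: [-5.4, -0.5, 3.0]
grip_width: 0.498
```

>>> {"name": "move_arm", "arguments": {"deltas": [[0, 0, 0, -0.0003, 0, 0, 0]]}}

```text
clock: 7.95
position: [0.599, 0.021, 0.1563]
tool_rot: [-0.508, -0.491, 0.492, 0.509]
force: [-6.2, 0.4, 4.8]
grip_width: 0.497
```

>>> {"name": "move_arm", "arguments": {"deltas": [[0, 0, 0, -0.0003, 0, 0, 0]]}}

```text
clock: 8.05
position: [0.5991, 0.021, 0.1563]
tool_rot: [-0.508, -0.491, 0.492, 0.509]
force: [-7.6, 0.1, 4.7]
grip_width: 0.502
```

>>> {"name": "move_arm", "arguments": {"deltas": [[0, 0, 0, -0.0003, 0, 0, 0], [0, 0, 0, -0.0003, 0, 0, 0]]}}

```text
clock: 8.25
position: [0.5992, 0.021, 0.1562]
tool_rot: [-0.508, -0.491, 0.492, 0.509]
force: [-7.5, 0.4, 5.3]
grip_width: 0.503
```

>>> {"name": "move_arm", "arguments": {"deltas": [[0, 0, 0, -0.0003, 0, 0, 0], [0, 0, 0, -0.0003, 0, 0, 0]]}}

```text
clock: 8.45
position: [0.5992, 0.021, 0.1562]
tool_rot: [-0.508, -0.491, 0.492, 0.509]
force: [-8.7, 0.3, 5.8]
grip_width: 0.498
```

>>> {"name": "move_arm", "arguments": {"deltas": [[0, 0, 0, -0.0004, 0, 0, 0], [0, 0, 0, -0.0004, 0, 0, 0], [0, 0, 0, -0.0004, 0, 0, 0], [0, 0, 0, -0.0004, 0, 0, 0], [0, 0, 0, -0.0004, 0, 0, 0]]}}

```text
clock: 8.95
position: [0.5994, 0.021, 0.1563]
tool_rot: [-0.508, -0.491, 0.492, 0.509]
force: [-10.0, -0.7, 6.6]
grip_width: 0.5
```

>>> {"name": "move_arm", "arguments": {"deltas": [[0, 0, 0, 0, 0, 0, 0], [0, 0, 0, 0, 0, 0, 0], [0, 0, 0, 0, 0, 0, 0], [0, 0, 0, 0, 0, 0, 0], [0, 0, 0, 0, 0, 0, 0], [0, 0, 0, 0, 0, 0, 0]]}}

```text
clock: 9.55
position: [0.5994, 0.021, 0.1562]
tool_rot: [-0.508, -0.491, 0.492, 0.509]
force: [-9.5, 0.5, 7.9]
grip_width: 0.505
```

```bash
python3 - <<'E'
from h import *
s=env.get_state();print(s['clock'],w2s(s['position']),s['force'],s['wrist_torque'])
p=env.grab_frame('wrist');cv2.imwrite('pics/w5.png',p['color'])
p=env.grab_frame('scene');a=p['color'][140:260,250:430];cv2.imwrite('pics/s5.png',cv2.resize(a,(798,532),interpolation=cv2.INTER_CUBIC))
E
```

```text
9.55 [ -7.83060014 -13.76292208 156.24802317] [-9.54856165  0.47122873  7.8750888 ] [-0.06146812  1.84276581 -0.18898311]
```

View pics/s5.png

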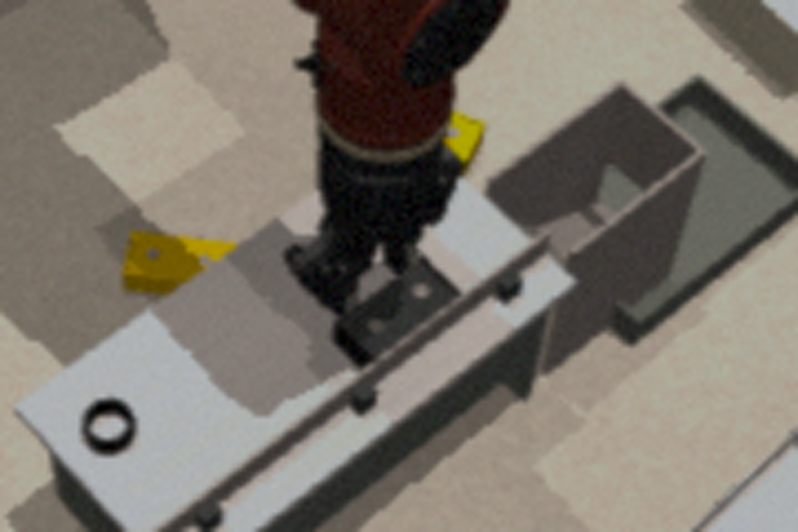

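View pics/w5.png

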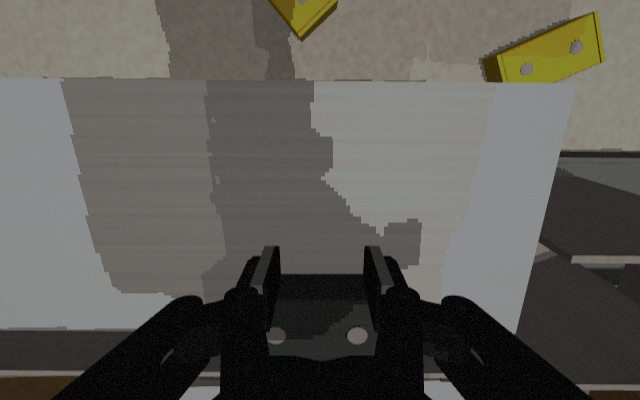

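The offcut looks flush along the fence. I'll add slightly more pressure and hold.

>>> {"name": "move_arm", "arguments": {"deltas": [[0, 0, 0, -0.0004, 0, 0, 0], [0, 0, 0, -0.0004, 0, 0, 0], [0, 0, 0, -0.0004, 0, 0, 0], [0, 0, 0, -0.0004, 0, 0, 0], [0, 0, 0, -0.0004, 0, 0, 0], [0, 0, 0, -0.0004, 0, 0, 0]]}}

```text
clock: 10.25
position: [0.5995, 0.021, 0.1562]
tool_rot: [-0.507, -0.491, 0.492, 0.509]
force: [-10.0, 1.0, 7.3]
grip_width: 0.503
```

>>> {"name": "move_arm", "arguments": {"deltas": [[0, 0, 0, 0.001, 0, 0, 0], [0, 0, 0, 0.002, 0, 0, 0], [0, 0, 0, 0.004, 0, 0, 0], [0, 0, 0, 0.015, 0, 0, 0], [0, 0, 0, 0.04, 0, 0, 0], [-1, 0, -0.03, 0.065, 0, 0, 0], [-1, -0.03, -0.075, 0.07, 0, 0, 0], [-1, -0.06, -0.095, 0.07, 0, 0, 0], [-1, -0.075, -0.095, 0.07, 0, 0, 0], [-1, -0.075, -0.095, 0.07, 0, 0, 0]]}}

```text
clock: 11.25
position: [0.5295, -0.0536, 0.2515]
tool_rot: [0.51, 0.491, -0.491, -0.508]
force: [0.2, -0.4, -0.2]
grip_width: 0.002
```

```bash
python3 - <<'E'
from h import *
s=env.get_state();print(s['clock'],w2s(s['position']),s['force'],s['grip_width'])
p=env.grab_frame('wrist');cv2.imwrite('pics/w6.png',p['color'])
E
```

```text
11.25 [-75.22207977 -90.6793967  251.4950521 ] [ 0.24599252 -0.4170064  -0.21661916] 0.0016206407021505985
```

View pics/w6.png

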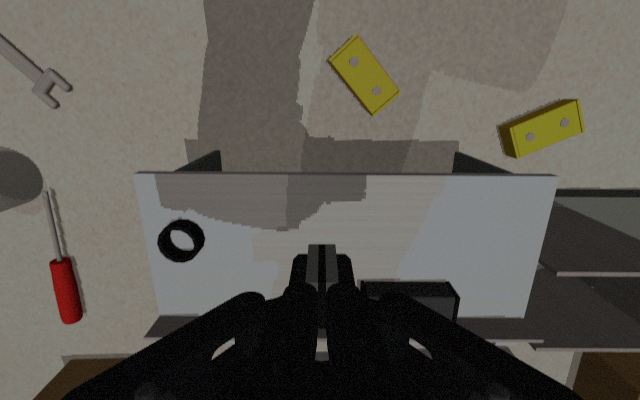

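```bash
python3 - <<'E'
from h import *
import cv2
s=env.get_state()
p=env.grab_frame('wrist')
for rc,z in (((296,459),.175),((297,361),.175),((281,361),.15),((283,452),.15),((173,137),.15),((173,556),.15),((318,525),.15),((316,160),.15)): print(rc,w2s(onplane(p,rc,z,s)).round(1))
cv2.imwrite('pics/w6c.png',cv2.resize(p['color'][260:350,330:560],(798,312),interpolation=cv2.INTER_CUBIC))
print(delta([18,-90,251],1))
q=env.grab_frame('scene');a=q['color'][140:260,250:430];cv2.imwrite('pics/s6.png',cv2.resize(a,(798,532),interpolation=cv2.INTER_CUBIC))
E
```

```text
(296, 459) [ -0.   23.7 175. ]
(297, 361) [  0.7 -56.8 175. ]
(281, 361) [  1.7 -53.7 150. ]
(283, 452) [  4.1  28.5 150. ]
(173, 137) [ -98.3 -236.6  150. ]
(173, 556) [-97.4  98.8 150. ]
(318, 525) [ 42.3 102.  150. ]
(316, 160) [  38.9 -240.7  150. ]
(array([-0.0013, -0.0008, -0.0942]), array([-0.06, -0.05,  0.03]))
```

View pics/w6c.png

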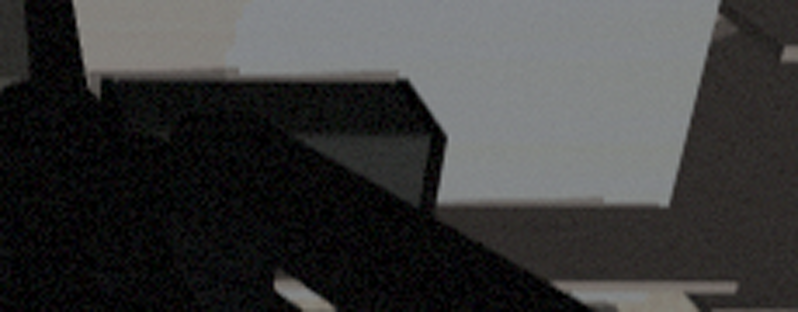

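View pics/s6.png

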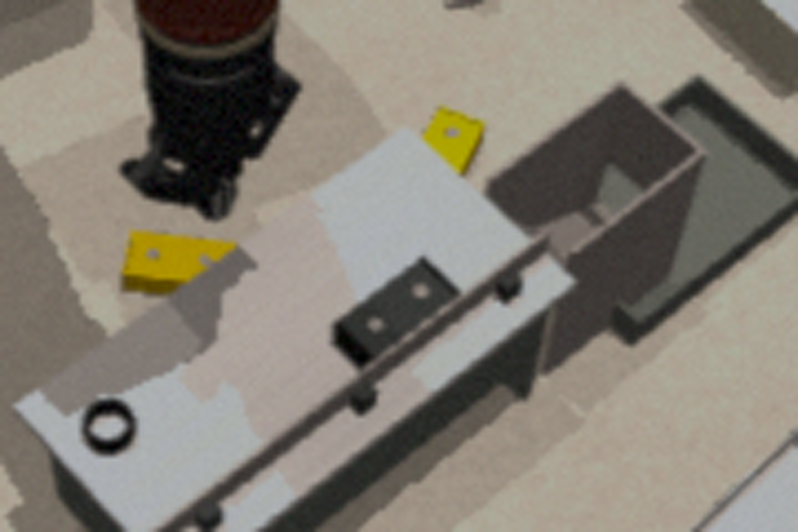

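The offcut is flush: x from about 2 to 42 mm, y from about -55 to 25. The shut fingers now go behind its -y end.

>>> {"name": "move_arm", "arguments": {"deltas": [[-1, 0, 0, -0.03, 0, 0, 0], [-1, 0, 0, -0.065, 0, 0, 0], [-1, 0, 0, -0.095, 0, 0, 0], [-1, 0, 0, -0.095, 0, 0, 0], [-1, 0, 0.03, -0.095, 0, 0, 0], [-1, 0, 0.06, -0.095, 0, 0, 0], [-1, 0, 0.085, -0.095, 0, 0, 0], [-1, 0, 0.095, -0.095, 0, 0, 0], [-1, 0, 0.095, -0.095, 0, 0, 0]]}}

```text
clock: 12.3
position: [0.6223, -0.054, 0.1547]
tool_rot: [-0.507, -0.491, 0.492, 0.509]
force: [-0.1, 0.4, 0.4]
grip_width: 0.003
```

```bash
python3 - <<'E'
from h import *
s=env.get_state();print(s['clock'],w2s(s['position']),s['force'],s['grip_width'],delta([20,-85,156],1))
q=env.grab_frame('scene');a=q['color'][140:260,250:430];cv2.imwrite('pics/s7.png',cv2.resize(a,(798,532),interpolation=cv2.INTER_CUBIC))
E
```

```text
12.3 [ 17.5364939  -87.97518251 154.74256277] [-0.10386665  0.39594758  0.40061544] 0.003230797124156201 (array([ 0.003 , -0.0013, -0.0025]), array([-0.19,  0.04,  0.04]))
```

View pics/s7.png

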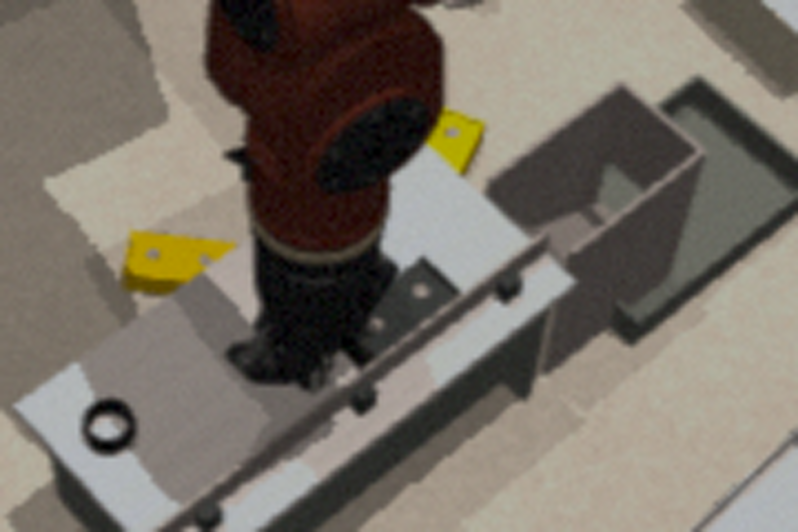

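>>> {"name": "move_arm", "arguments": {"deltas": [[-1, 0.004, -0.001, -0.0025, 0, 0, 0], [-1, 0.008, -0.001, -0.0025, 0, 0, 0], [-1, 0.012, -0.001, -0.0025, 0, 0, 0], [-1, 0.015, -0.001, -0.0025, 0, 0, 0], [-1, 0.018, -0.001, -0.0025, 0, 0, 0], [-1, 0.021, -0.001, -0.0025, 0, 0, 0]]}}

```text
clock: 12.95
position: [0.6269, -0.0342, 0.1575]
tool_rot: [0.509, 0.491, -0.492, -0.508]
force: [-0.1, -3.5, 1.9]
grip_width: 0.0
```

>>> {"name": "move_arm", "arguments": {"deltas": [[-1, 0.003, 0, 0, 0, 0, 0], [-1, 0.006, 0, 0, 0, 0, 0], [-1, 0.009, 0, 0, 0, 0, 0], [-1, 0.012, 0, 0, 0, 0, 0]]}}

```text
clock: 13.35
position: [0.6274, -0.022, 0.1574]
tool_rot: [0.508, 0.492, -0.492, -0.508]
force: [-1.8, -4.6, 2.7]
grip_width: -0.002
```

```bash
python3 - <<'E'
from h import *
s=env.get_state();print(s['clock'],w2s(s['position']),s['force'],s['wrist_torque'],delta([20,-50,156],1))
q=env.grab_frame('scene');a=q['color'][140:260,250:430];cv2.imwrite('pics/s8.png',cv2.resize(a,(798,532),interpolation=cv2.INTER_CUBIC))
p=env.grab_frame('wrist');cv2.imwrite('pics/w8.png',p['color'])
E
```

```text
13.35 [ 21.59148303 -55.82170568 157.4317428 ] [-1.80810923 -4.64684705  2.67403626] [-0.70273366  0.13040129  0.02829204] (array([0.0058, 0.0014, 0.0016]), array([ 0.01, -0.01, -0.02]))
```

View pics/s8.png

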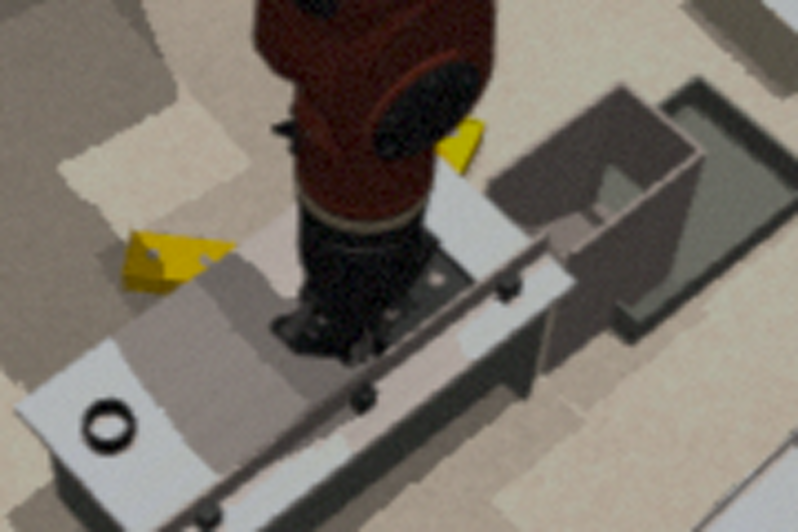

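View pics/w8.png

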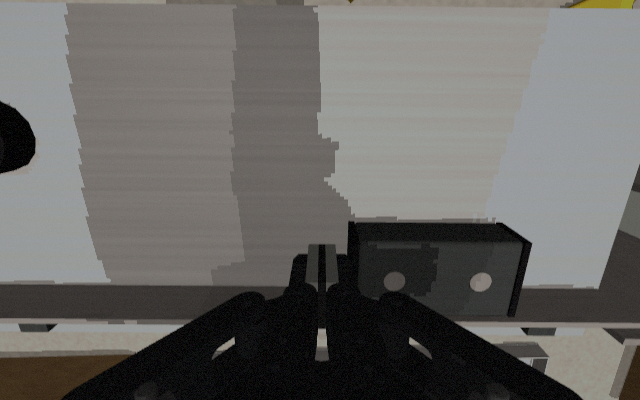

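The push is square and flush, at about 4.6 N along the fence and under 2 N towards it. I'll continue along the fence.

>>> {"name": "move_arm", "arguments": {"deltas": [[-1, 0.004, 0, 0, 0, 0, 0], [-1, 0.008, 0, 0, 0, 0, 0], [-1, 0.012, 0, 0, 0, 0, 0], [-1, 0.016, 0, 0, 0, 0, 0], [-1, 0.02, 0, 0, 0, 0, 0], [-1, 0.024, 0, 0, 0, 0, 0], [-1, 0.028, 0, 0, 0, 0, 0], [-1, 0.032, 0, 0, 0, 0, 0], [-1, 0.036, 0, 0, 0, 0, 0], [-1, 0.04, 0, 0, 0, 0, 0]]}}

```text
clock: 14.45
position: [0.6287, 0.0183, 0.1573]
tool_rot: [-0.508, -0.492, 0.492, 0.508]
force: [0.4, -1.7, 1.6]
grip_width: -0.004
```

```bash
python3 - <<'E'
from h import *
s=env.get_state();print(s['clock'],w2s(s['position']),s['force'],s['wrist_torque'],delta([21.5,-15,157],1))
p=env.grab_frame('wrist');cv2.imwrite('pics/w9.png',p['color'])
E
```

```text
14.45 [ 21.49669414 -15.49629854 157.29657124] [ 0.44062064 -1.73051036  1.61176697] [-0.53444866  0.03078424 -0.02594213] (array([ 0.0005,  0.0003, -0.    ]), array([-0.,  0., -0.]))
```

View pics/w9.png

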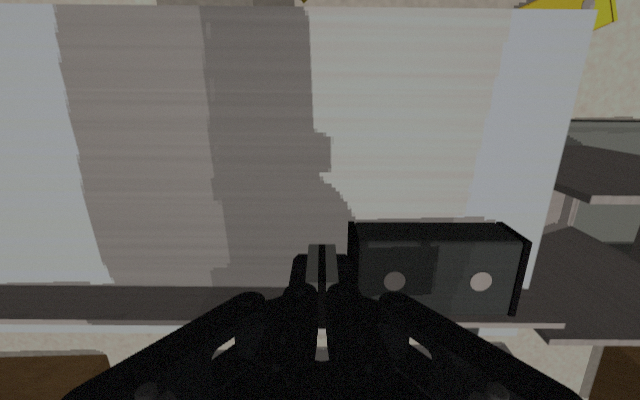

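It's still square and flush. I'll continue.

>>> {"name": "move_arm", "arguments": {"deltas": [[-1, 0.004, 0, 0, 0, 0, 0], [-1, 0.008, 0, 0, 0, 0, 0], [-1, 0.012, 0, 0, 0, 0, 0], [-1, 0.016, 0, 0, 0, 0, 0], [-1, 0.02, 0, 0, 0, 0, 0], [-1, 0.024, 0, 0, 0, 0, 0], [-1, 0.028, 0, 0, 0, 0, 0], [-1, 0.032, 0, 0, 0, 0, 0], [-1, 0.036, 0, 0, 0, 0, 0], [-1, 0.04, 0, 0, 0, 0, 0]]}}

```text
clock: 15.5
position: [0.63, 0.0583, 0.1573]
tool_rot: [-0.508, -0.492, 0.492, 0.508]
force: [0.5, -2.9, 1.5]
grip_width: 0.003
```

```bash
python3 - <<'E'
from h import *
s=env.get_state();print(s['clock'],w2s(s['position']),s['force'],s['wrist_torque'])
p=env.grab_frame('wrist');cv2.imwrite('pics/w10.png',p['color'])
E
```

```text
15.5 [ 21.465373    24.48783758 157.26760166] [ 0.49751759 -2.92341726  1.47959604] [-0.4832455   0.01875133 -0.0423722 ]
```

View pics/w10.png

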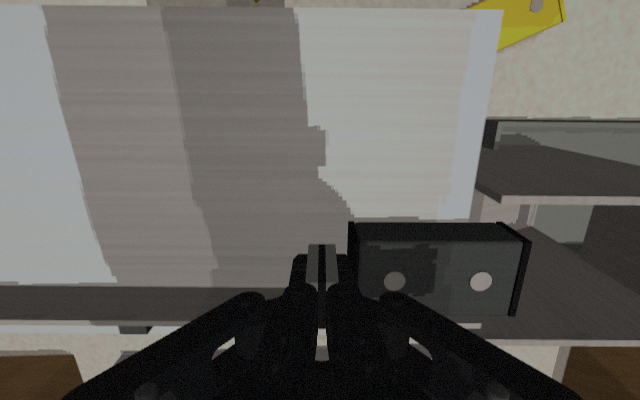

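>>> {"name": "move_arm", "arguments": {"deltas": [[-1, 0.004, 0, 0, 0, 0, 0], [-1, 0.008, 0, 0, 0, 0, 0], [-1, 0.012, 0, 0, 0, 0, 0], [-1, 0.016, 0, 0, 0, 0, 0], [-1, 0.02, 0, 0, 0, 0, 0], [-1, 0.024, 0, 0, 0, 0, 0], [-1, 0.028, 0, 0, 0, 0, 0], [-1, 0.032, 0, 0, 0, 0, 0], [-1, 0.036, 0, 0, 0, 0, 0], [-1, 0.04, 0, 0, 0, 0, 0]]}}

```text
clock: 16.55
position: [0.6312, 0.0987, 0.1571]
tool_rot: [-0.508, -0.492, 0.492, 0.508]
force: [0.5, 0.3, -0.8]
grip_width: -0.001
```

```bash
python3 - <<'E'
from h import *
s=env.get_state();print(s['clock'],w2s(s['position']),s['force'],s['wrist_torque'])
p=env.grab_frame('wrist');cv2.imwrite('pics/w11.png',p['color'])
E
```

```text
16.55 [ 21.31345638  64.92042517 157.09468477] [ 0.45667972  0.34395342 -0.80602071] [0.03962945 0.00212171 0.01933954]
```

View pics/w11.png

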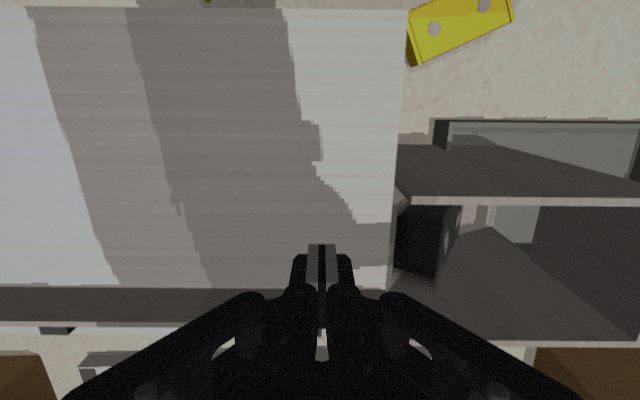

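The offcut has tipped off the end and is in the chute. I'll let it settle and look.

>>> {"name": "move_arm", "arguments": {"deltas": [[-1, 0, 0, 0, 0, 0, 0], [-1, 0, 0, 0, 0, 0, 0], [-1, 0, 0, 0, 0, 0, 0], [-1, -0.01, 0, 0, 0, 0, 0], [-1, -0.02, -0.005, 0, 0, 0, 0], [-1, -0.02, -0.03, 0, 0, 0, 0], [-1, -0.02, -0.06, 0, 0, 0, 0], [-1, -0.02, -0.09, 0, 0, 0, 0], [-1, -0.02, -0.12, 0, 0, 0, 0], [-1, -0.02, -0.12, 0, 0, 0, 0]]}}

```text
clock: 17.6
position: [0.6326, 0.0768, 0.2822]
tool_rot: [0.51, 0.493, -0.49, -0.507]
force: [0.3, 0.7, 0.6]
grip_width: 0.001
```

```bash
python3 - <<'E'
from h import *
s=env.get_state();print(s['clock'],w2s(s['position']),s['force'])
p=env.grab_frame('wrist');cv2.imwrite('pics/w12.png',p['color'])
q=env.grab_frame('scene');a=q['color'][140:260,250:430];cv2.imwrite('pics/s12.png',cv2.resize(a,(798,532),interpolation=cv2.INTER_CUBIC))
q=env.grab_frame('top');a=q['color'][110:290,200:470];cv2.imwrite('pics/t12.png',cv2.resize(a,(798,532),interpolation=cv2.INTER_CUBIC))
E
```

```text
17.6 [ 23.43878672  43.11736833 282.22728199] [0.31768043 0.68967699 0.62329177]
```

View pics/w12.png

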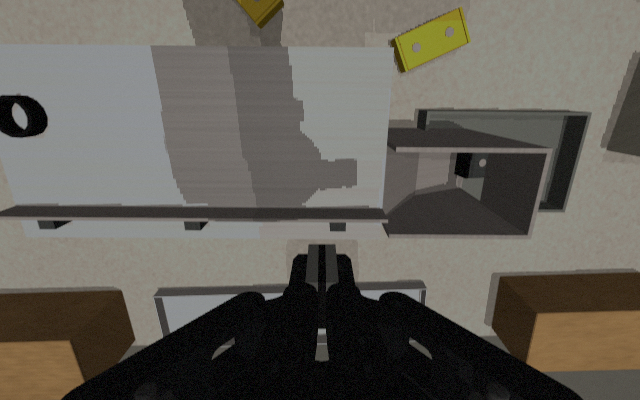

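View pics/s12.png

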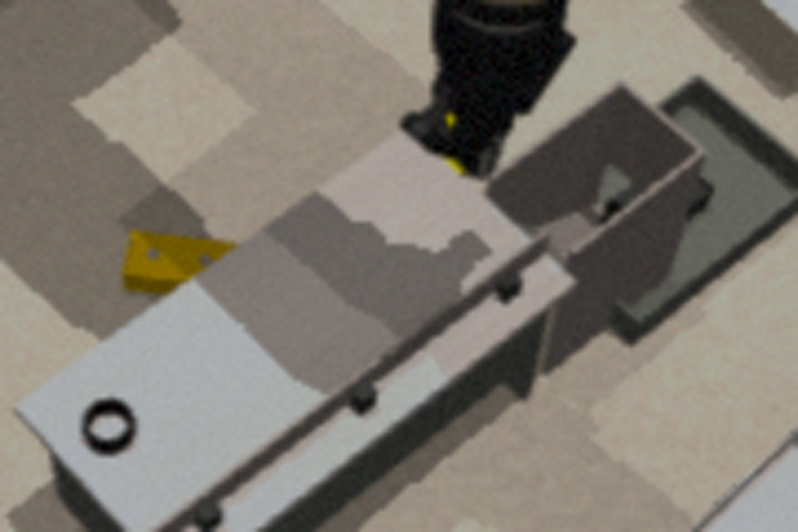

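View pics/t12.png

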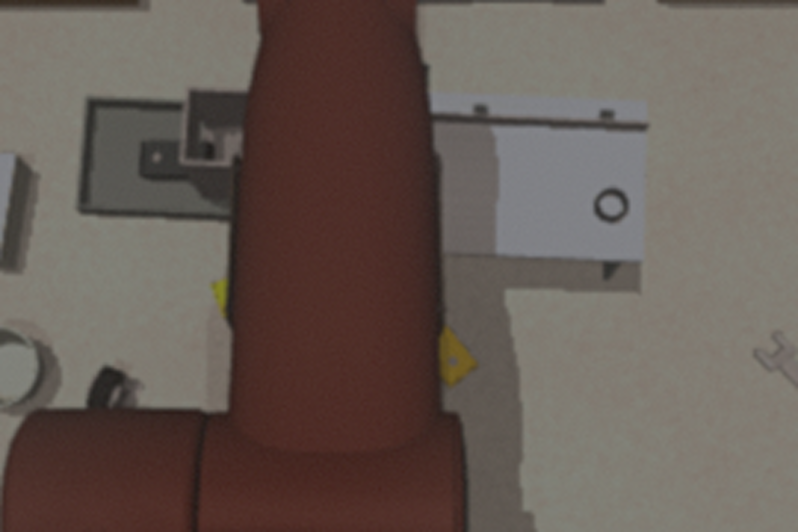

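The offcut is lying in the tray, with one end under the cross plate. I'll move over it for a closer check.

>>> {"name": "move_arm", "arguments": {"deltas": [[-1, 0.04, -0.01, 0.005, 0, 0, 0], [-1, 0.08, -0.02, 0.01, 0, 0, 0], [-1, 0.12, -0.02, 0.02, 0, 0, 0], [-1, 0.16, -0.02, 0.03, 0, 0, 0], [-1, 0.18, -0.02, 0.04, 0, 0, 0], [-1, 0.2, -0.02, 0.05, 0, 0, 0], [-1, 0.2, -0.02, 0.06, 0, 0, 0], [-1, 0.2, -0.02, 0.06, 0, 0, 0]]}}

```text
clock: 18.55
position: [0.576, 0.2801, 0.2962]
tool_rot: [-0.508, -0.491, 0.493, 0.508]
force: [1.7, -0.2, -0.3]
grip_width: 0.001
```

```bash
python3 - <<'E'
from h import *
s=env.get_state();print(s['clock'],w2s(s['position']),s['force'])
p=env.grab_frame('wrist');cv2.imwrite('pics/w13.png',cv2.resize(p['color'][:,160:600],None,fx=1.4,fy=1.4))
q=env.grab_frame('scene');a=q['color'][140:260,250:430];cv2.imwrite('pics/s13.png',cv2.resize(a,(798,532),interpolation=cv2.INTER_CUBIC))
for n,z in((p,.029),):
    for l in('offcut','tray_middle'): print(l,[(np.round(k['at']),round(k['score'],2),w2s(onplane(n,k['at'],.004,s)).round()) for k in env.place_of(l,n)[:3]])
E
```

```text
18.55 [-39.90053583 244.41318182 296.20742949] [ 1.71779677 -0.22624451 -0.32692827]
offcut [(array([199., 334.]), 0.77, array([ 22., 262.,   4.])), (array([48., 96.]), 0.76, array([-179.,  -43.,    4.])), (array([ 99., 269.]), 0.66, array([-118.,  175.,    4.]))]
tray_middle []
```

View pics/w13.png

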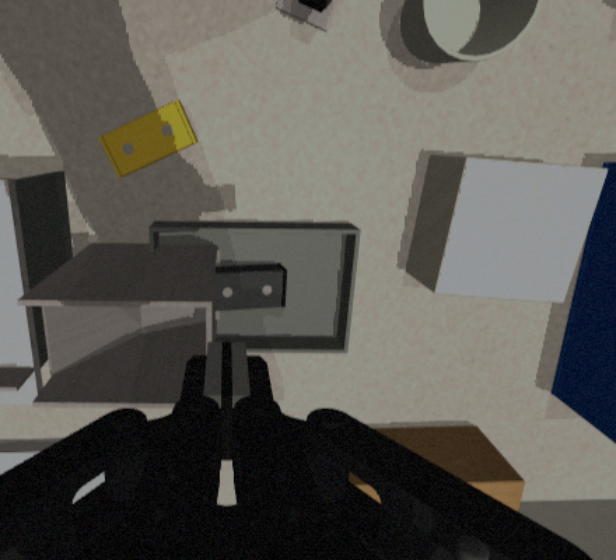

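View pics/s13.png

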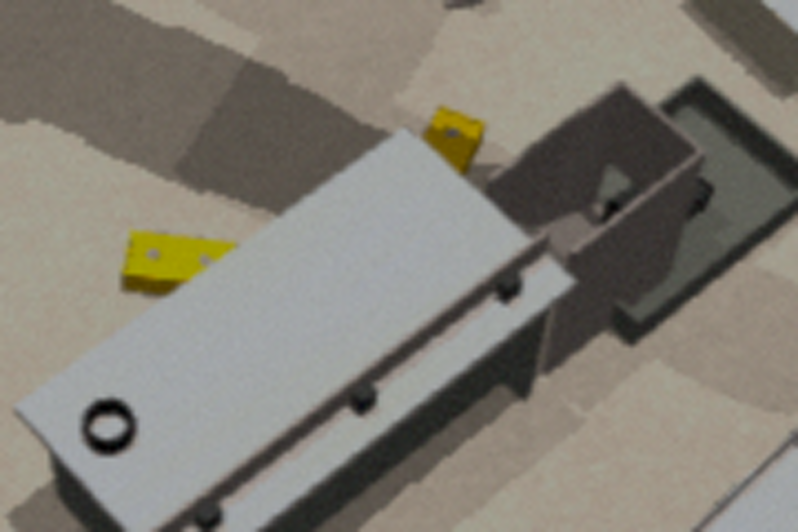

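The offcut lies flat on the tray floor and hasn't moved between the two looks. The robot is clear of everything, so I'm handing in.

```bash
python3 - <<'E'
from h import *
s=env.get_state();print(s['clock'],s['force'],abs(s['qd']).max());print(env.finish_job())
E
```

```text
18.75 [ 0.88532039  0.15804583 -0.20123774] 0.00598840798936838
the job is handed in; nothing more can be done
None
```

The steel offcut is in the catch tray, and I handed the job in at about 18.8 s.

- **Push to the fence:** I pushed its long side back with both half-open fingers until the force rose. That put the fence face at about station x = 42 mm. I then held it there for about 1.5 s at around 10 N measured at the wrist, of which about 3 N was sliding friction.
- **Slide and drop:** With the fingers shut behind its end, I slid it along the fence at 2–5 N. It stayed square and flush until it tipped off the open end into the chute.

**Last checks:** Wrist and scene pictures show the offcut flat on the tray floor, with one end still under the chute's cross plate. It looked the same in pictures about 1 s apart. The collar and both yellow look-alikes appear where they were. The arm was clear and still, with under 1 N on the wrist.

**Limits of the checks:**
- The last wrist picture gave no `tray_middle` detection, so I judged the resting place from the pictures.
- The image estimate of the fence (39–41 mm) was 1–3 mm short of where it felt, which is about the calibration error.

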